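# Close the pressure pot crosswise and give it air

### The arm

A 7-joint arm with a two-finger parallel gripper is mounted at the origin on the work surface. World frame = base frame: x ahead of the robot, y to its left, z up, the work surface at z = 0. Lengths are in m, angles in rad, forces in N, time in s.
With the tool pointing down it reaches from about 0.425 to 0.875 m from the base axis. Payload 4.7 kg.
Tool frame: the origin (TCP) lies between the finger pads; the fingertips stand 14 mm ahead of it and the grasp point (between the pads) lies 5 mm behind it; z points along the fingers, y is the line along which they close (so a half turn about z gives the same grasp; the last joint's range is limited). The gripper opens to 87 mm and grips with 3 to 60 N. Pads are 19 mm wide; open, the fingers measure 117 mm over their backs; the gripper's body (75 mm by 190 mm) begins 51 mm behind the grasp point.
Start: joints at [1.288, 0.321, -0.07, 1.45, 0.023, 1.371, -0.057], TCP at [0.19, -0.622, 0.237] pointing down, gripper open.
Joint ranges: [-2.86, 2.86], [-0.3, 2.09], [-1.38, 1.24], [0.06, 2.45], [-1.56, 4.7], [0.09, 2.05], [-2.69, 2.69]. Speed limits (rad/s): [2.57, 2.57, 3.14, 3.14, 3.14, 3.14, 3.14].

### API

Orientations are given as a rotation vector (axis times angle).
In Python, from bench import get_state, get_image, camera_params, close_job gives the robot as it stands. The module is installed in compiled form; this text tells all that it offers.
- The arm moves only by the tool arm_command, never from a script. Its argument "motion" is a list of rows, each a list of 5 numbers: the finger opening in mm, from 0 to 87, then the shift along the tool's x, y, z in mm, then the turn about the tool's z in degrees. In form: [[gripper, x, y, z, spin], ...]. A call has 1 to 5 rows; each row is the pose to reach, as a shift and turn from the pose commanded when the call began, along the tool's axes at that moment; what a row does not reach only later rows make up. A row lasts 1/12 s, in which the tool goes at most 41.7 mm and 7.16 degrees, less where a joint would pass 70% of its speed; a pose out of reach is approached as far as the arm can. A call with a gripper value outside its range is refused whole. The fingers move at their own pace and stop on an object; "newtons" is the grip in N (left out, the last holds). Time passes only in rows, so rows that repeat a pose let the fingers close. It gives the time, the measured TCP pose, the force, the opening and the grip force at its end, in the units of the state.
- get_state(): the state, without advancing time (a new reading comes with each control period).
- get_image(name): name is "side" or "top"; returns (picture, depth): 384x512x3 uint8, red, green, blue; 384x512 float32, m along the optical axis (not along the pixel's ray), 0 where there is no reading.
- camera_params(name): a dict with "intrinsics" (3x3 intrinsics, pixels), "extrinsics" (4x4, takes a point from camera to world coordinates). Camera axes: x right, y down, z forward; pixel columns grow to the right and rows downward; lengths in m; the calibration is good to about 2 mm. A picture is of the moment at which its call begins. camera_params takes no time and is no camera call.
- close_job(): hands the job in; it is judged then, once.
The state is a dict: "time": time; "joint_positions": joint angles; "qd": joint speeds; "joint_torque": joint torques, N m; "position": TCP position; "tool_rot": TCP orientation; "ft_force": force on the tool from outside, world axes, zero at the start; "torque": the same for the moment, N m; "grip_width": opening from 0.0 (shut) to 1.0 (fully open); "grip_force": force on a finger pad.
Only numpy, scipy, OpenCV 4.12 (cv2) and the standard library are available. Lean on these libraries where they do the work, as an engineer would, in place of code of your own. Each camera call takes 0.05 s, during which the arm holds its last target. There are 200 camera calls.

### The job

Close the pressure pot's lid evenly: working crosswise, so that each pass begins with a wing nut and the one opposite it before the other two, first turn all four wing nuts clockwise by about an eighth of a turn each, then go round crosswise again and turn each one further until it comes up hard against its stop. Only when all four are fully tight, open the air by swinging the red ball-valve lever all the way from across the pipe to along the pipe, pointing away from the pot. Leave everything else on the bench where it is.

Things in the scene. Friction and masses are not known exactly. Their poses are not given: they have to be found in the camera images.
- station: curing station bolted to the bench, one rigid piece: grey base plate (215 x 395 x 12 mm) with an aluminium pressure pot, 150 mm across, its blue lid held by four brass wing nuts, and on the pot's right (own -y) an air line with ball valve and filter regulator. Origin under the pot's centre at bench level, z up, x roughly away from the robot. The air line but for its lever stays below 160 mm
- lid_center (a point): on the pot's axis, 145 mm up; axes as the station's. The nuts stand on a circle of 86 mm radius about it, at 45, 135, 225, 315 degrees (nut_1 to nut_4, anticlockwise from own x): nut_1 is opposite nut_3, nut_2 opposite nut_4. Gauge and safety valve in the lid's middle stay within 40 mm of the axis and reach 187 mm above the bench; lid rim and ears 147 mm
- air_stem (a point): point on the vertical axis of the ball valve's lever, 166 mm above the bench, at (0, -190 mm) in the station's frame; axes as the station's
- nut_1 (a joint): rotation of wing nut 1 in rad, positive clockwise seen from above (tightening). 0 is finger-loose; it starts between 0 and 0.2 and comes to a hard stop, fully tight, at 1.5. Steady friction of 0.15 N m; it stays where left and does not rise or sink
- nut_1_grip (a point): centre of the wings of nut 1, on its axis, 173 mm above the bench. The wings are one straight upright web along this point's own x: 55 mm long, 9 mm thick (own y) and from 14 mm below to 10 mm above this point (bolt end 2 mm higher); under them is a hub 23 mm across. Grip across the 9 mm from above. Seen from above the own x axis turns clockwise as the nut is tightened
- nut_2 (a joint): rotation of wing nut 2 in rad, positive clockwise seen from above (tightening). 0 is finger-loose; it starts between 0 and 0.2 and comes to a hard stop, fully tight, at 1.5. Steady friction of 0.15 N m; it stays where left and does not rise or sink
- nut_2_grip (a point): centre of the wings of nut 2, on its axis, 173 mm above the bench. The wings are one straight upright web along this point's own x: 55 mm long, 9 mm thick (own y) and from 14 mm below to 10 mm above this point (bolt end 2 mm higher); under them is a hub 23 mm across. Grip across the 9 mm from above. Seen from above the own x axis turns clockwise as the nut is tightened
- nut_3 (a joint): rotation of wing nut 3 in rad, positive clockwise seen from above (tightening). 0 is finger-loose; it starts between 0 and 0.2 and comes to a hard stop, fully tight, at 1.5. Steady friction of 0.15 N m; it stays where left and does not rise or sink
- nut_3_grip (a point): centre of the wings of nut 3, on its axis, 173 mm above the bench. The wings are one straight upright web along this point's own x: 55 mm long, 9 mm thick (own y) and from 14 mm below to 10 mm above this point (bolt end 2 mm higher); under them is a hub 23 mm across. Grip across the 9 mm from above. Seen from above the own x axis turns clockwise as the nut is tightened
- nut_4 (a joint): rotation of wing nut 4 in rad, positive clockwise seen from above (tightening). 0 is finger-loose; it starts between 0 and 0.2 and comes to a hard stop, fully tight, at 1.5. Steady friction of 0.15 N m; it stays where left and does not rise or sink
- nut_4_grip (a point): centre of the wings of nut 4, on its axis, 173 mm above the bench. The wings are one straight upright web along this point's own x: 55 mm long, 9 mm thick (own y) and from 14 mm below to 10 mm above this point (bolt end 2 mm higher); under them is a hub 23 mm across. Grip across the 9 mm from above. Seen from above the own x axis turns clockwise as the nut is tightened
- air_valve (a joint): rotation of the ball valve's lever in rad, positive anticlockwise seen from above. 0 (start 0 to 0.1): shut, lever across the air pipe, pointing to the station's own -x. 1.57: hard stop, fully open, lever along the pipe, pointing away from the pot (station's -y). Friction 0.12 N m; it stays where it is left
- air_valve_grip (a point): centre of the lever's red sleeve, 60 mm from the lever's axis, 165 mm above the bench. The sleeve is 60 mm long along this point's own x (own -x points outward from the axis), 16 mm wide and 12 mm high
- grease_tin: round aluminium tin with yellow lid, 54 mm across, 22 mm high, lying on the station's base plate beside the pot; origin at the centre of its underside; a bystander
- plaster_model: yellow plaster dental model with white teeth, about 66 x 66 x 27 mm; origin at the centre of its underside; a bystander
- zirconia_disc: white milling disc, 98 mm across, 18 mm thick, lying flat; origin at the centre of its underside; a bystander
- monomer_bottle: amber bottle with black cap, 54 mm across, 115 mm high; origin at the centre of its underside; a bystander
- powder_jar: clear jar with red cap, 68 mm across, 75 mm high; origin at the centre of its underside; a bystander
- mixing_bowl: blue rubber mixing bowl, 110 mm across, 55 mm high; origin at the centre of its underside; a bystander
- brush: bench brush 170 mm long, lying along its own x; origin at its middle, on the bench; a bystander
- screwdriver: screwdriver 180 mm long, lying along its own x; origin at its middle, on the bench; a bystander

How it is judged:
On the way, in this order (a step that is already met when the one before it is completed fails the run):
1. first pass: all four wing nuts drawn down part way (between 0.45 and 1.25 rad) (value of joint nut_1 between 0.45 and 1.25 rad and value of joint nut_2 between 0.45 and 1.25 rad and value of joint nut_3 between 0.45 and 1.25 rad and value of joint nut_4 between 0.45 and 1.25 rad), for 0.2 s.
2. second pass: all four wing nuts fully tight (beyond 1.38 of 1.5 rad), the air valve still shut (value of joint each of nut_1, nut_2, nut_3, nut_4 above 1.38 rad and value of joint air_valve below 0.4 rad), for 0.2 s.
At the end, for the whole second after the job is handed in: All four wing nuts are beyond 1.38 rad (stop at 1.5), the air valve's lever is beyond 1.35 rad (fully open at 1.57), all are at rest, and no bystander lies more than 30 mm from where it was (value of joint each of nut_1, nut_2, nut_3, nut_4 above 1.38 rad and value of joint air_valve above 1.35 rad and velocity of joint nut_1 between -0.05 and 0.05 rad/s and velocity of joint nut_2 between -0.05 and 0.05 rad/s and velocity of joint nut_3 between -0.05 and 0.05 rad/s and velocity of joint nut_4 between -0.05 and 0.05 rad/s and velocity of joint air_valve between -0.05 and 0.05 rad/s and distance of each of grease_tin, plaster_model, zirconia_disc, monomer_bottle, powder_jar, mixing_bowl, brush, screwdriver from where it was at the start of the episode below 0.03 m); the robot touches nothing.
It fails at once if first pass not crosswise: two neighbouring nuts beyond 0.45 rad while both others are still below it ((value of joint each of nut_1, nut_2 above 0.45 rad and value of joint each of nut_3, nut_4 below 0.45 rad) or (value of joint each of nut_2, nut_3 above 0.45 rad and value of joint each of nut_4, nut_1 below 0.45 rad) or (value of joint each of nut_3, nut_4 above 0.45 rad and value of joint each of nut_1, nut_2 below 0.45 rad) or (value of joint each of nut_4, nut_1 above 0.45 rad and value of joint each of nut_2, nut_3 below 0.45 rad)).
It fails at once if second pass not crosswise: two neighbouring nuts beyond 1.25 rad while both others are still below it ((value of joint each of nut_1, nut_2 above 1.25 rad and value of joint each of nut_3, nut_4 below 1.25 rad) or (value of joint each of nut_2, nut_3 above 1.25 rad and value of joint each of nut_4, nut_1 below 1.25 rad) or (value of joint each of nut_3, nut_4 above 1.25 rad and value of joint each of nut_1, nut_2 below 1.25 rad) or (value of joint each of nut_4, nut_1 above 1.25 rad and value of joint each of nut_2, nut_3 below 1.25 rad)).
It fails at once if a nut pulled tight (beyond 1.25 rad) while another has not yet had its first turn (below 0.45 rad) (value of joint any of nut_1, nut_2, nut_3, nut_4 above 1.25 rad and value of joint any of nut_1, nut_2, nut_3, nut_4 below 0.45 rad).
It fails at once if air opened (lever beyond 0.4 rad) before all four nuts are tight (1.38 rad) (value of joint air_valve above 0.4 rad and value of joint any of nut_1, nut_2, nut_3, nut_4 below 1.38 rad).
It fails at once if a bystander moved more than 30 mm (distance of any of grease_tin, plaster_model, zirconia_disc, monomer_bottle, powder_jar, mixing_bowl, brush, screwdriver from where it was at the start of the episode above 0.03 m).
It also fails if it takes over 72 s, if anything falls off the work surface, if the arm or the gripper's body presses on something with over 40 N, if the wrist force passes 120 N, or if a joint passes its speed limit or range.

## Working session

There is one attempt and no reset: what is moved stays moved. The work goes in short steps, Python scripts to look and compute and a tool call to move; the robot and the scene stay as the last step left them, time stands still between calls to the robot, and variables do not carry over. Pictures are saved under pics/ and viewed, at most 10 in all, crops included, and the job is handed in when it is done.

Besides the shell and the picture viewer there is one more tool, called after "Emit:" as name([rows], argument=value, ...), one row to a line, values as JSON. arm_command: Moves the arm, as the interface text tells. Its arguments: {"type":"object","properties":{"motion":{"type":"array"},"newtons":{"type":"number"}},"required":["motion"]}

```bash
mkdir -p pics
cat > h.py <<'E'
import numpy as np, cv2
from bench import *
from scipy.spatial.transform import Rotation as R
def cast(name,uv,z):
    p=camera_params(name);K=np.array(p["intrinsics"]);T=np.array(p["extrinsics"])
    uv=np.atleast_2d(uv).astype(float)
    d=np.c_[uv,np.ones(len(uv))]@np.linalg.inv(K).T@T[:3,:3].T
    o=T[:3,3]; return o+d*((z-o[2])/d[:,2])[:,None]
def proj(name,P):
    p=camera_params(name);K=np.array(p["intrinsics"]);T=np.linalg.inv(np.array(p["extrinsics"]))
    q=(np.atleast_2d(P)@T[:3,:3].T+T[:3,3])@K.T; return q[:,:2]/q[:,2:]
E
python3 - <<'E'
from h import *
for n in("top","side"):
    im,d=get_image(n);cv2.imwrite(f"pics/{n}0.png",im[:,:,::-1]);np.savez(f"{n}0.npz",im=im,d=d)
    T=camera_params(n)["extrinsics"];print(n,np.round(T,3).tolist(),np.array(camera_params(n)["intrinsics"])[0])
s=get_state();print(s["position"],s["tool_rot"],R.from_rotvec(s["tool_rot"]).as_matrix().round(2),s["time"])
E
```

```text
top [[0.029, -0.981, 0.19, 0.268], [-1.0, -0.029, 0.002, -0.054], [0.003, -0.19, -0.982, 1.529], [0.0, 0.0, 0.0, 1.0]] [483.88572177   0.         257.46573687]
side [[-0.997, -0.058, 0.042, 0.484], [-0.067, 0.557, -0.828, 0.925], [0.025, -0.829, -0.559, 0.807], [0.0, 0.0, 0.0, 1.0]] [366.27592848   0.         261.84350376]
[ 0.18993571 -0.62113786  0.23556792] [-3.10539786e+00 -4.64373607e-01  5.53511168e-04] [[ 0.96  0.29 -0.  ]
 [ 0.29 -0.96  0.  ]
 [-0.   -0.   -1.  ]] 0.1
```

View pics/top0.png

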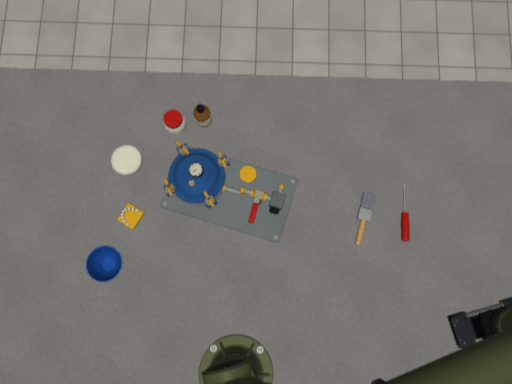

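View pics/side0.png

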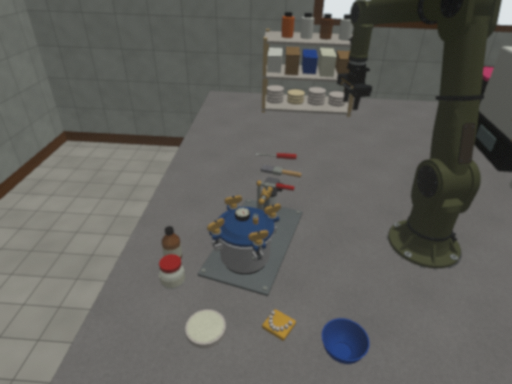

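The top view shows the pot centre near (197,175), nuts near (183,149), (222,160), (168,188) and (210,200), and the red lever at (253,212). Next I measure these.

Run:
```python
from h import *
z=np.load("top0.npz");im=z["im"];d=z["d"]
hsv=cv2.cvtColor(im,cv2.COLOR_RGB2HSV)
H,S,V=[hsv[...,i].astype(int) for i in range(3)]
u,v=np.meshgrid(np.arange(512),np.arange(384))
roi=(u>150)&(u<305)&(v>130)&(v<250)
blue=roi&(H>100)&(H<125)&(S>130)
n,l,st,c=cv2.connectedComponentsWithStats(blue.astype(np.uint8));k=1+st[1:,4].argmax()
cs=cv2.convexHull(np.argwhere(l==k)[:,::-1].astype(np.int32))
(cc,r)=cv2.minEnclosingCircle(cs);e=cv2.fitEllipse(cs);print("lid",cc,r,e,cast("top",e[0],.145))
br=roi&(H>8)&(H<30)&(S>90)&(V>60)
n,l,st,c=cv2.connectedComponentsWithStats(br.astype(np.uint8))
for i in range(1,n):
    if st[i,4]>8:
        p=np.argwhere(l==i)[:,::-1]
        P=cast("top",p,.178)[:,:2];w,E=np.linalg.eigh(np.cov(P.T))
        print("brass",st[i,4],c[i].round(1),P.mean(0).round(4),"ang",np.degrees(np.arctan2(E[1,1],E[0,1])).round(1),np.sqrt(w).round(4))
red=roi&((H<6)|(H>174))&(S>150)&(v>185)
p=np.argwhere(red)[:,::-1];P=cast("top",p,.171)[:,:2];w,E=np.linalg.eigh(np.cov(P.T))
print("red",len(p),p.mean(0),P.mean(0),np.degrees(np.arctan2(E[1,1],E[0,1])))
# plate corners
g=roi&(abs(d)>0);
crop=cv2.resize(im[135:250,150:310],None,fx=5,fy=5,interpolation=cv2.INTER_CUBIC);cv2.imwrite("pics/crop0.png",crop[:,:,::-1])
```

```text
lid (196.16220092773438, 175.1421356201172) 28.014667510986328 ((196.2097625732422, 175.31951904296875), (54.35469436645508, 55.57343673706055), 76.00911712646484) [[0.56828047 0.12997275 0.145     ]]
brass 23 [177.4 143.4] [0.654  0.1851] ang 45.9 [0.0028 0.0058]
brass 46 [183.7 149.9] [0.635  0.1656] ang 61.0 [0.0048 0.0072]
brass 69 [221.8 159.7] [0.6092 0.0546] ang -156.0 [0.0043 0.0138]
brass 240 [247.6 173.7] [ 0.5704 -0.021 ] ang -170.1 [0.0124 0.013 ]
brass 76 [168.6 187. ] [0.5249 0.2023] ang -154.1 [0.0044 0.0142]
brass 22 [223.8 187.8] [0.5271 0.0453] ang 162.4 [0.0023 0.0066]
brass 28 [281.3 185.9] [ 0.5375 -0.118 ] ang 83.9 [0.0038 0.0049]
brass 43 [242.  191.2] [ 0.519  -0.0069] ang -166.6 [0.0044 0.0079]
brass 48 [252.8 192.6] [ 0.5156 -0.0376] ang 167.0 [0.0047 0.0071]
brass 74 [208.8 199.3] [0.4928 0.0863] ang -146.5 [0.0043 0.0137]
brass 54 [263.1 196. ] [ 0.5069 -0.0671] ang 166.0 [0.0051 0.0075]
red 99 [252.96969697 212.51515152] [ 0.45982137 -0.03977819] 166.64743651497332
```

View pics/crop0.png

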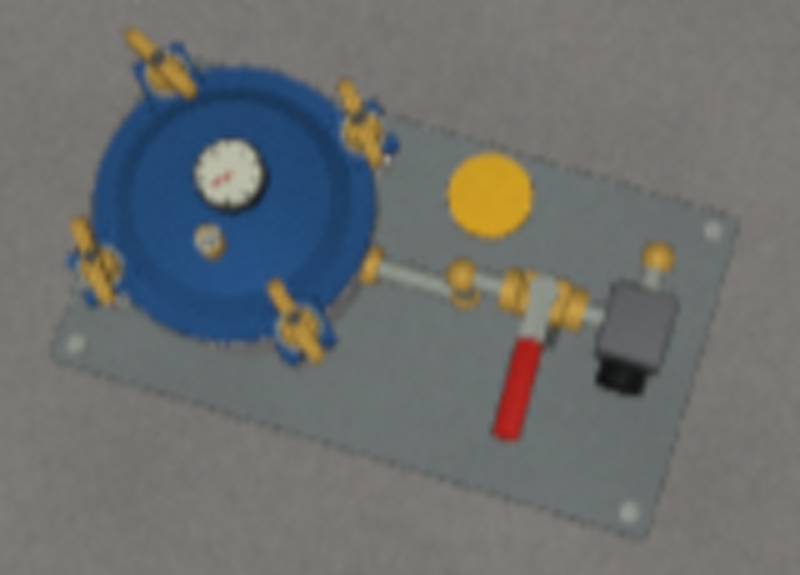

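```bash
cat >> h.py <<'E'
def plan(wps,start=None):
    """waypoints (x,y,z mm; tool-x heading deg) -> tool-frame shift per call"""
    if start is None:
        s=get_state();M=R.from_rotvec(s["tool_rot"]).as_matrix()
        start=(*(np.array(s["position"])*1e3),np.degrees(np.arctan2(M[1,0],M[0,0])))
        print("at",np.round(start,1),"tilt",np.round(M[:,2],3),"w",s["grip_width"])
    p=np.array(start,float)
    for w in wps:
        w=np.array(w,float);a=np.radians(p[3]);d=w-p
        print(np.round([d[0]*np.cos(a)+d[1]*np.sin(a),d[0]*np.sin(a)-d[1]*np.cos(a),-d[2],-((d[3]+180)%360-180)],1).tolist());p=w
E
python3 - <<'E'
from h import *
plan([(300,-490,240,50),(430,-350,240,83),(480,-190,240,116),(493,-20,240,149),(493,86,240,182),(493,86,215,212.5)])
E
```

```text
at [ 189.9 -621.1  235.6   17. ] tilt [-0.001  0.002 -1.   ] w 0.9992154182652272
[143.6, -93.2, -4.4, -33.0]
[190.8, 9.6, -0.0, -33.0]
[164.9, 30.1, -0.0, -33.0]
[147.1, 86.2, -0.0, -33.0]
[54.6, 90.9, -0.0, -33.0]
[-0.0, 0.0, 25.0, -30.5]
```

Emit:
arm_command([
  [40, 143.6, -93.2, -4.4, -33],
  [40, 143.6, -93.2, -4.4, -33],
  [40, 143.6, -93.2, -4.4, -33],
  [40, 143.6, -93.2, -4.4, -33],
  [40, 143.6, -93.2, -4.4, -33],
], newtons=40)

```text
time: 0.52
position: [0.3078, -0.483, 0.2412]
tool_rot: [-2.834, -1.352, -0.008]
ft_force: [1.5, 1.1, 1.9]
grip_width: 0.706
grip_force: 0.0
```

Emit:
arm_command([
  [40, 190.8, 9.6, 0, -33],
  [40, 190.8, 9.6, 0, -33],
  [40, 190.8, 9.6, 0, -33],
  [40, 190.8, 9.6, 0, -33],
  [40, 190.8, 9.6, 0, -33],
])

```text
time: 0.93
position: [0.4334, -0.3455, 0.2408]
tool_rot: [-2.34, -2.095, -0.003]
ft_force: [0.7, 0.8, 0.7]
grip_width: 0.469
grip_force: 0.0
```

Emit:
arm_command([
  [40, 164.9, 30.1, 0, -33],
  [40, 164.9, 30.1, 0, -33],
  [40, 164.9, 30.1, 0, -33],
  [40, 164.9, 30.1, 0, -33],
  [40, 164.9, 30.1, 0, -33],
])

```text
time: 1.35
position: [0.4829, -0.1801, 0.2413]
tool_rot: [-1.639, -2.679, -0.006]
ft_force: [0.4, 1.2, 0.2]
grip_width: 0.462
grip_force: 0.0
```

Emit:
arm_command([
  [40, 147.1, 86.2, 0, -33],
  [40, 147.1, 86.2, 0, -33],
  [40, 147.1, 86.2, 0, -33],
  [40, 147.1, 86.2, 0, -33],
  [40, 147.1, 86.2, 0, -33],
])

```text
time: 1.77
position: [0.4929, -0.0108, 0.2413]
tool_rot: [-0.813, -3.035, -0.005]
ft_force: [1.1, 0.9, 0.3]
grip_width: 0.457
grip_force: 0.0
```

Emit:
arm_command([
  [40, 54.6, 90.9, 0, -33],
  [40, 54.6, 90.9, 0, -33],
  [40, 54.6, 90.9, 0, -33],
  [40, 54.6, 90.9, 0, -33],
  [40, 54.6, 90.9, 0, -33],
])

```text
time: 2.18
position: [0.4924, 0.088, 0.2407]
tool_rot: [0.072, -3.14, -0.0]
ft_force: [-0.3, -0.5, -0.1]
grip_width: 0.458
grip_force: 0.0
```

Emit:
arm_command([
  [40, 0, 0, 25, -30.5],
  [40, 0, 0, 25, -30.5],
  [40, 0, 0, 25, -30.5],
  [40, 0, 0, 25, -30.5],
  [40, 0, 0, 25, -30.5],
])

```text
time: 2.6
position: [0.4927, 0.0855, 0.2154]
tool_rot: [0.887, -3.013, -0.0]
ft_force: [0.4, -0.5, -0.0]
grip_width: 0.463
grip_force: 0.0
```

Run:
```python
from h import *
im,d=get_image("side");c=proj("side",[.568,.13,.16])[0].astype(int);x,y=c
cv2.imwrite("pics/s1.png",cv2.resize(im[y-70:y+50,x-80:x+80],None,fx=5,fy=5,interpolation=cv2.INTER_CUBIC)[:,:,::-1])
plan([(493.4,86.4,215,212.5)]);s=get_state();print(np.round(s["joint_positions"],2),np.round(s["qd"],2),s["time"])
```

```text
at [ 492.7   85.5  215.5 -147.3] tilt [-0.001 -0.    -1.   ] w 0.46128280873275745
[-1.1, 0.4, 0.5, 0.2]
[ 0.63  0.06 -0.87  1.82  0.05  1.28  1.88] [-0.   -0.    0.   -0.   -0.    0.   -0.11] 2.65
```

View pics/s1.png

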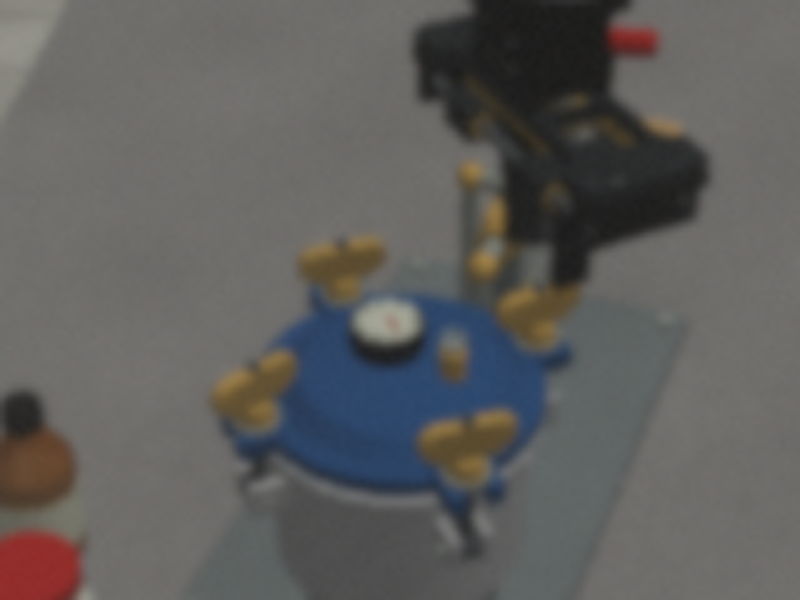

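The side crop shows the gripper over nut 3 (540,305), with nuts 2, 1 and 4 near (468,440), (255,385) and (342,258). I'll check these against the second view.

Run:
```python
from h import *
N=np.array([[.6422,.1726,.174],[.5247,.2039,.174],[.4934,.0864,.174],[.6109,.0551,.174]])
x,y=proj("side",[.568,.13,.16])[0].astype(int)
print((proj("side",N)-[x-80,y-70])*5+2)
```

```text
[[256.40873571 377.95512513]
 [470.28798138 430.41967016]
 [540.02181402 298.07096562]
 [343.17479554 254.04937338]]
```

Emit:
arm_command([
  [40, -1, 0, 20, 0],
  [40, -1, 0, 40, 0],
  [40, -1, 0, 40, 0],
  [0, -1, 0, 40, 0],
  [0, -1, 0, 40, 0],
], newtons=40)

```text
time: 3.07
position: [0.4942, 0.0863, 0.1767]
tool_rot: [-0.879, 3.016, -0.0]
ft_force: [-0.1, 1.4, -0.1]
grip_width: 0.381
grip_force: 0.0
```

Emit:
arm_command([
  [0, 0, 0, 0, 0],
  [0, 0, 0, 0, 0],
  [0, 0, 0, 0, 0],
  [0, 0, 0, 0, 0],
])

```text
time: 3.4
position: [0.4936, 0.0874, 0.1766]
tool_rot: [0.88, -3.016, -0.003]
ft_force: [-0.1, -1.0, 3.5]
grip_width: 0.097
grip_force: 40.0
```

Run:
```python
from h import *
plan([(493.4,86.4,175,212.5)]);s=get_state();print(np.round(s["torque"],2),np.round(s["ft_force"],1),s["grip_force"])
```

```text
at [ 493.6   87.4  176.6 -147.5] tilt [-0.     0.002 -1.   ] w 0.09722656229200606
[0.7, -0.8, 1.6, 0.0]
[-0.46 -0.06  0.14] [-0.1 -1.   3.5] 39.95666027069092
```

Emit:
arm_command([
  [0, 0, 0, 0, 6],
  [0, 0, 0, 0, 12],
  [0, 0, 0, 0, 18],
  [0, 0, 0, 0, 24],
  [0, 0, 0, 0, 30],
])

```text
time: 3.82
position: [0.4933, 0.0882, 0.1766]
tool_rot: [0.064, -3.14, -0.003]
ft_force: [-2.3, 4.6, 4.5]
grip_width: 0.1
grip_force: 39.9
```

Emit:
arm_command([
  [0, 0, 0, 0, 6],
  [0, 0, 0, 0, 11],
  [0, 0, 0, 0, 15],
  [0, 0, 0, 0, 15],
  [0, 0, 0, 0, 15],
])

```text
time: 4.23
position: [0.4934, 0.0887, 0.1766]
tool_rot: [-0.34, -3.122, -0.004]
ft_force: [-3.4, 5.0, 2.5]
grip_width: 0.096
grip_force: 40.0
```

Run:
```python
from h import *
plan([]);s=get_state();print(np.round(s["torque"],2),np.round(s["ft_force"],1),s["grip_force"])
```

```text
at [493.4  88.7 176.6 167.6] tilt [-0.001  0.003 -1.   ] w 0.09553544629687744
[ 1.06  0.47 -0.1 ] [-3.4  5.   2.5] 40.01630187034607
```

Run:
```python
from h import *
plan([(493.5,87,230,167.5),(580,135,230,197),(642,174,230,226)],(493.5,87,176,167.5))
```

```text
[0.0, 0.0, -54.0, -0.0]
[-74.1, 65.6, -0.0, -29.5]
[-70.7, 19.2, -0.0, -29.0]
```

Emit:
arm_command([
  [40, 0, 0, 0, 0],
  [40, 0, 0, 0, 0],
  [40, 0, 0, 0, 0],
  [40, 0, 0, -30, 0],
  [40, 0, 0, -54, 0],
])

```text
time: 4.65
position: [0.4932, 0.0854, 0.23]
tool_rot: [-0.342, -3.121, 0.001]
ft_force: [1.0, -0.2, -0.6]
grip_width: 0.39
grip_force: 0.0
```

Emit:
arm_command([
  [40, -74, 65.5, 0, -29.5],
  [40, -74, 65.5, 0, -29.5],
  [40, -74, 65.5, 0, -29.5],
  [40, -74, 65.5, 0, -29.5],
  [40, -74, 65.5, 0, -29.5],
])

```text
time: 5.07
position: [0.5809, 0.1342, 0.2291]
tool_rot: [0.47, -3.105, -0.002]
ft_force: [-0.1, -0.1, 0.1]
grip_width: 0.459
grip_force: 0.0
```

Emit:
arm_command([
  [40, -70.5, 19, 0, -29],
  [40, -70.5, 19, 0, -29],
  [40, -70.5, 19, 0, -29],
  [40, -70.5, 19, 0, -29],
  [40, -70.5, 19, 0, -29],
])

```text
time: 5.48
position: [0.6421, 0.1724, 0.2291]
tool_rot: [1.228, -2.89, -0.0]
ft_force: [0.4, 0.2, -0.3]
grip_width: 0.455
grip_force: 0.0
```

Emit:
arm_command([
  [40, 0, 0, 15, 0],
  [40, 0, 0, 15, 0],
])

```text
time: 5.65
position: [0.6411, 0.1712, 0.2128]
tool_rot: [1.218, -2.892, 0.001]
ft_force: [-0.6, -0.4, 0.2]
grip_width: 0.46
grip_force: 0.0
```

Run:
```python
from h import *
plan([(642,173.8,176,226)])
```

```text
at [ 641.1  171.2  212.8 -134.3] tilt [-0.003 -0.002 -1.   ] w 0.46003722781925016
[-2.5, 1.1, 36.8, -0.3]
```

Emit:
arm_command([
  [40, -2.5, 1, 20, 0],
  [40, -2.5, 1, 37, 0],
  [40, -2.5, 1, 37, 0],
  [0, -2.5, 1, 37, 0],
  [0, -2.5, 1, 37, 0],
])

```text
time: 6.07
position: [0.6436, 0.175, 0.1793]
tool_rot: [-1.224, 2.892, -0.001]
ft_force: [0.4, 0.5, -0.0]
grip_width: 0.383
grip_force: 0.0
```

Emit:
arm_command([
  [0, 0, 0, 0, 0],
  [0, 0, 0, 0, 0],
  [0, 0, 0, 0, 0],
  [0, 0, 0, 0, 0],
])

```text
time: 6.4
position: [0.6448, 0.1742, 0.1788]
tool_rot: [-1.225, 2.89, -0.004]
ft_force: [-0.1, 0.5, 2.3]
grip_width: 0.098
grip_force: 39.9
```

Run:
```python
from h import *
plan([]);s=get_state();print(np.round(s["torque"],2),np.round(s["ft_force"],1),s["grip_force"])
```

```text
at [ 644.8  174.2  178.8 -134.1] tilt [ 0.004 -0.001 -1.   ] w 0.09837669306088849
[0.49 0.04 0.12] [-0.1  0.5  2.3] 39.86728549003601
```

Emit:
arm_command([
  [0, 0, 0, 0, 6],
  [0, 0, 0, 0, 12],
  [0, 0, 0, 0, 18],
  [0, 0, 0, 0, 24],
  [0, 0, 0, 0, 30],
])

```text
time: 6.82
position: [0.6449, 0.174, 0.1788]
tool_rot: [-0.427, 3.109, -0.003]
ft_force: [2.9, -2.6, 0.9]
grip_width: 0.102
grip_force: 39.8
```

Emit:
arm_command([
  [0, 0, 0, 0, 6],
  [0, 0, 0, 0, 11],
  [0, 0, 0, 0, 15],
  [0, 0, 0, 0, 15],
  [0, 0, 0, 0, 15],
])

```text
time: 7.23
position: [0.6449, 0.1739, 0.1788]
tool_rot: [-0.027, 3.138, -0.002]
ft_force: [4.7, -3.5, 3.1]
grip_width: 0.098
grip_force: 40.0
```

Run:
```python
from h import *
plan([]);s=get_state();print(np.round(s["torque"],2),np.round(s["ft_force"],1),s["grip_force"])
plan([(643.5,175,231,181.5),(575,200,231,192),(525,205,231,203),(525,205,212,203)],(643.5,175,177,181.5))
```

```text
at [ 644.9  173.9  178.8 -179. ] tilt [ 0.003 -0.001 -1.   ] w 0.09776217619264727
[-0.57 -1.1  -0.1 ] [ 4.7 -3.5  3.1] 39.99375522136688
[-0.0, 0.0, -54.0, -0.0]
[67.8, 26.8, -0.0, -10.5]
[47.9, 15.3, -0.0, -11.0]
[-0.0, 0.0, 19.0, -0.0]
```

Emit:
arm_command([
  [40, 0, 0, 0, 0],
  [40, 0, 0, 0, 0],
  [40, 0, 0, 0, 0],
  [40, 0, 0, -30, 0],
  [40, 0, 0, -54, 0],
])

```text
time: 7.65
position: [0.6416, 0.1759, 0.2311]
tool_rot: [0.031, -3.137, -0.0]
ft_force: [0.8, 0.5, -0.2]
grip_width: 0.389
grip_force: 0.0
```

Emit:
arm_command([
  [40, 68, 27, 0, -10.5],
  [40, 68, 27, 0, -10.5],
  [40, 68, 27, 0, -10.5],
])

```text
time: 7.9
position: [0.5678, 0.2072, 0.2323]
tool_rot: [0.334, -3.12, -0.002]
ft_force: [0.3, 0.7, 0.2]
grip_width: 0.452
grip_force: 0.0
```

Emit:
arm_command([
  [40, 48, 15, 0, -11],
  [40, 48, 15, 0, -11],
  [40, 48, 15, 15, -11],
  [40, 48, 15, 15, -11],
])

```text
time: 8.23
position: [0.5223, 0.2064, 0.2148]
tool_rot: [0.616, -3.077, 0.001]
ft_force: [0.2, -1.6, 0.4]
grip_width: 0.462
grip_force: 0.0
```

Run:
```python
from h import *
plan([(525.5,205,176,203)])
```

```text
at [ 522.3  206.4  214.8 -157.4] tilt [-0.004 -0.002 -1.   ] w 0.4616984168319945
[-2.4, -2.5, 38.8, -0.4]
```

Emit:
arm_command([
  [40, -2.5, -2.5, 20, 0],
  [40, -2.5, -2.5, 39, 0],
  [40, -2.5, -2.5, 39, 0],
  [0, -2.5, -2.5, 39, 0],
  [0, -2.5, -2.5, 39, 0],
])

```text
time: 8.65
position: [0.5283, 0.2055, 0.1788]
tool_rot: [-0.613, 3.081, 0.001]
ft_force: [1.2, 0.3, 0.5]
grip_width: 0.379
grip_force: 0.0
```

Emit:
arm_command([
  [0, 0, 0, 0, 0],
  [0, 0, 0, 0, 0],
  [0, 0, 0, 0, 0],
  [0, 0, 0, 0, 0],
])

```text
time: 8.98
position: [0.5279, 0.2061, 0.1786]
tool_rot: [-0.614, 3.08, 0.003]
ft_force: [0.6, -3.3, 0.6]
grip_width: 0.102
grip_force: 39.9
```

Run:
```python
from h import *
plan([]);s=get_state();print(np.round(s["torque"],2),np.round(s["ft_force"],1),s["grip_force"])
```

```text
at [ 527.9  206.1  178.6 -157.5] tilt [ 0.001  0.002 -1.   ] w 0.1021273360448228
[-0.79 -0.55  0.14] [ 0.6 -3.3  0.6] 39.92887794971466
```

Emit:
arm_command([
  [0, 2, 0, 0, 6],
  [0, 2, 0, 0, 12],
  [0, 2, 0, 0, 18],
  [0, 2, 0, 0, 24],
  [0, 2, 0, 0, 30],
])

```text
time: 9.4
position: [0.5279, 0.2056, 0.1787]
tool_rot: [0.211, 3.13, 0.005]
ft_force: [4.4, 2.7, -2.4]
grip_width: 0.1
grip_force: 39.9
```

Emit:
arm_command([
  [0, 0, 0, 0, 6],
  [0, 0, 0, 0, 11],
  [0, 0, 0, 0, 15],
  [0, 0, 0, 0, 15],
  [0, 0, 0, 0, 15],
])

```text
time: 9.82
position: [0.5278, 0.2053, 0.1787]
tool_rot: [0.612, 3.077, 0.005]
ft_force: [3.7, 2.0, -1.7]
grip_width: 0.1
grip_force: 40.0
```

Run:
```python
from h import *
plan([]);s=get_state();print(np.round(s["torque"],2),np.round(s["ft_force"],1),s["grip_force"])
plan([(570,130,231,181),(612,56.5,231,205)],(526,205,231,158.5))
```

```text
at [527.8 205.3 178.7 157.5] tilt [ 0.004  0.002 -1.   ] w 0.099970636827436
[ 0.6  -1.1  -0.03] [ 3.7  2.  -1.7] 40.001129508018494
[-68.4, -53.7, -0.0, -22.5]
[-40.7, -74.2, -0.0, -24.0]
```

Emit:
arm_command([
  [40, 0, 0, 0, 0],
  [40, 0, 0, 0, 0],
  [40, 0, 0, 0, 0],
  [40, 0, 0, -30, 0],
  [40, 0, 0, -54, 0],
])

```text
time: 10.23
position: [0.5251, 0.2036, 0.2318]
tool_rot: [-0.612, -3.079, 0.002]
ft_force: [0.2, 0.7, 1.0]
grip_width: 0.391
grip_force: 0.0
```

Emit:
arm_command([
  [40, -68, -54, 0, -22.5],
  [40, -68, -54, 0, -22.5],
  [40, -68, -54, 0, -22.5],
  [40, -68, -54, 0, -22.5],
])

```text
time: 10.57
position: [0.5698, 0.1233, 0.2314]
tool_rot: [-0.004, -3.141, 0.003]
ft_force: [0.4, 0.4, -0.1]
grip_width: 0.453
grip_force: 0.0
```

Emit:
arm_command([
  [40, -40, -74, 0, -24],
  [40, -40, -74, 0, -24],
  [40, -40, -74, 0, -24],
  [40, -40, -74, 15, -24],
  [40, -40, -74, 15, -24],
])

```text
time: 10.98
position: [0.6069, 0.0541, 0.2146]
tool_rot: [0.651, -3.069, -0.003]
ft_force: [-1.1, 0.7, -0.6]
grip_width: 0.458
grip_force: 0.0
```

Run:
```python
from h import *
plan([(611,56.5,175,205)])
```

```text
at [ 606.9   54.1  214.6 -156. ] tilt [-0.004  0.001 -1.   ] w 0.458459160391225
[-4.8, 0.6, 39.6, -1.0]
```

Emit:
arm_command([
  [40, -4, 0.5, 20, -1],
  [40, -4, 0.5, 40, -1],
  [40, -4, 0.5, 40, -1],
  [0, -4, 0.5, 40, -1],
  [0, -4, 0.5, 40, -1],
])

```text
time: 11.4
position: [0.6119, 0.0572, 0.1782]
tool_rot: [-0.68, 3.066, -0.0]
ft_force: [0.3, 0.4, 1.1]
grip_width: 0.384
grip_force: 0.0
```

Emit:
arm_command([
  [0, 0, 0, 0, 0],
  [0, 0, 0, 0, 0],
  [0, 0, 0, 0, 0],
  [0, 0, 0, 0, 0],
])

```text
time: 11.73
position: [0.6121, 0.0562, 0.1776]
tool_rot: [-0.679, 3.066, -0.001]
ft_force: [-0.5, 0.9, 2.7]
grip_width: 0.1
grip_force: 40.0
```

Run:
```python
from h import *
plan([]);s=get_state();print(np.round(s["torque"],2),np.round(s["ft_force"],1),s["grip_force"])
```

```text
at [ 612.1   56.2  177.6 -155. ] tilt [ 0.001 -0.    -1.   ] w 0.09975632662535207
[ 0.35 -0.   -0.08] [-0.5  0.9  2.7] 40.003323554992676
```

Emit:
arm_command([
  [0, 0, 0, 0, 6],
  [0, 0, 0, 0, 12],
  [0, 0, 0, 0, 18],
  [0, 0, 0, 0, 24],
  [0, 0, 0, 0, 30],
])

```text
time: 12.15
position: [0.6121, 0.0564, 0.1776]
tool_rot: [0.144, 3.137, -0.0]
ft_force: [0.0, 0.4, 1.5]
grip_width: 0.1
grip_force: 40.0
```

Emit:
arm_command([
  [0, 0, 0, 0, 6],
  [0, 0, 0, 0, 11],
  [0, 0, 0, 0, 15],
  [0, 0, 0, 0, 15],
  [0, 0, 0, 0, 15],
])

```text
time: 12.57
position: [0.6121, 0.0565, 0.1776]
tool_rot: [0.543, 3.093, 0.0]
ft_force: [0.3, 1.1, 2.8]
grip_width: 0.098
grip_force: 40.0
```

Emit:
arm_command([
  [40, 0, 0, 0, 0],
  [40, 0, 0, 0, 0],
  [40, 0, 0, 0, 0],
  [40, 0, 0, -30, 0],
  [40, 0, 0, -54, 0],
])

```text
time: 12.98
position: [0.6108, 0.0559, 0.2303]
tool_rot: [-0.544, -3.091, 0.001]
ft_force: [1.0, 0.5, 0.7]
grip_width: 0.39
grip_force: 0.0
```

Run:
```python
from h import *
plan([]);im,d=get_image("side");c=proj("side",[.568,.13,.16])[0].astype(int);x,y=c
cv2.imwrite("pics/s2.png",cv2.resize(im[y-70:y+50,x-80:x+80],None,fx=5,fy=5,interpolation=cv2.INTER_CUBIC)[:,:,::-1])
```

```text
at [610.8  55.9 230.3 160. ] tilt [-0.003 -0.    -1.   ] w 0.39015616257811636
```

View pics/s2.png

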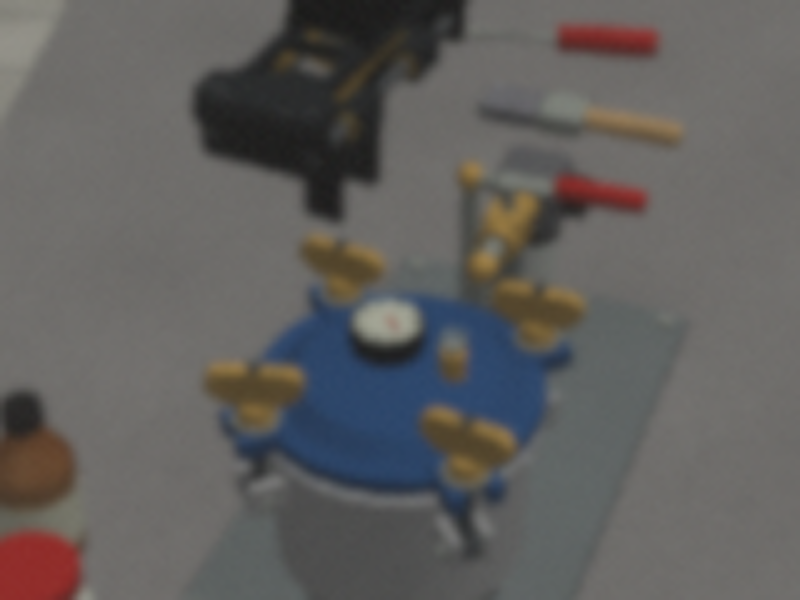

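All four nuts have turned about 45° and now lie roughly along x; nut 4 is at (342,262). Second pass: regrip nut 4.

Emit:
arm_command([
  [40, 0, 0, 30, 0],
  [40, 0, 0, 54, 0],
  [40, 0, 0, 54, 0],
  [0, 0, 0, 54, 0],
  [0, 0, 0, 54, 0],
])

```text
time: 13.45
position: [0.6122, 0.0565, 0.1778]
tool_rot: [0.545, 3.093, 0.001]
ft_force: [0.3, 0.1, -0.0]
grip_width: 0.378
grip_force: 0.0
```

Emit:
arm_command([
  [0, 0, 0, 0, 0],
  [0, 0, 0, 0, 0],
  [0, 0, 0, 0, 0],
  [0, 0, 0, 0, 0],
])

```text
time: 13.78
position: [0.6122, 0.0565, 0.1778]
tool_rot: [0.545, 3.093, 0.001]
ft_force: [-0.0, -0.4, 2.6]
grip_width: 0.099
grip_force: 40.0
```

Emit:
arm_command([
  [0, 0, 0, 0, 6],
  [0, 0, 0, 0, 12],
  [0, 0, 0, 0, 18],
  [0, 0, 0, 0, 24],
  [0, 0, 0, 0, 28],
])

```text
time: 14.2
position: [0.6123, 0.0566, 0.1777]
tool_rot: [1.283, 2.866, 0.001]
ft_force: [-0.2, 0.5, 1.1]
grip_width: 0.104
grip_force: 40.0
```

Emit:
arm_command([
  [0, 0, 0, 0, 3],
  [0, 0, 0, 0, 6],
  [0, 0, 0, 0, 8],
  [0, 0, 0, 0, 8],
])

```text
time: 14.53
position: [0.6123, 0.0567, 0.1777]
tool_rot: [1.472, 2.773, 0.001]
ft_force: [1.1, -0.5, 1.1]
grip_width: 0.1
grip_force: 41.0
```

Run:
```python
from h import *
plan([]);s=get_state();print(np.round(s["torque"],2),np.round(s["ft_force"],1),s["grip_force"])
```

```text
at [612.3  56.7 177.7 124.1] tilt [ 0.002 -0.    -1.   ] w 0.09983697174399893
[-0.03 -0.27  0.73] [ 1.1 -0.5  1.1] 41.028340458869934
```

Emit:
arm_command([
  [0, 0, 0, 0, 2],
  [0, 0, 0, 0, 4],
  [0, 0, 0, 0, 4],
])

```text
time: 14.78
position: [0.6123, 0.0567, 0.1777]
tool_rot: [1.566, 2.721, 0.001]
ft_force: [-0.7, -0.1, 2.7]
grip_width: 0.11
grip_force: 44.3
```

Run:
```python
from h import *
plan([(611,56,231,117.5),(568,130,231,135),(527.5,205.5,231,157.5)],);s=get_state();print(np.round(s["torque"],2),np.round(s["ft_force"],1),s["grip_force"])
```

```text
at [612.3  56.7 177.7 120.1] tilt [ 0.002 -0.    -1.   ] w 0.10992079230145715
[0.1, -1.5, -53.3, 2.6]
[85.5, -4.0, -0.0, -17.5]
[82.0, 24.7, -0.0, -22.5]
[-0.03 -0.25  1.01] [-0.7 -0.1  2.7] 44.305444015190005
```

Emit:
arm_command([
  [40, 0, 0, 0, 0],
  [40, 0, 0, 0, 0],
  [40, 0, 0, 0, 0],
  [40, 0, 0, -30, 0],
  [40, 0, 0, -54, 0],
])

```text
time: 15.2
position: [0.6107, 0.0557, 0.2301]
tool_rot: [-1.57, -2.717, 0.003]
ft_force: [1.1, 0.2, 1.4]
grip_width: 0.394
grip_force: 0.0
```

Run:
```python
from h import *
plan([(568,130,231,139),(527.5,205.5,231,157.5)])
```

```text
at [610.7  55.7 230.1 120. ] tilt [-0.004 -0.    -1.   ] w 0.3936840989424987
[85.7, 0.2, -0.9, -19.0]
[80.1, 30.4, -0.0, -18.5]
```

Emit:
arm_command([
  [40, 85.5, 0, 0, -19],
  [40, 85.5, 0, 0, -19],
  [40, 85.5, 0, 0, -19],
  [40, 85.5, 0, 0, -19],
])

```text
time: 15.53
position: [0.5672, 0.134, 0.2312]
tool_rot: [-1.087, -2.947, -0.001]
ft_force: [0.4, -0.5, -0.2]
grip_width: 0.456
grip_force: 0.0
```

Emit:
arm_command([
  [40, 80, 30.5, 0, -18.5],
  [40, 80, 30.5, 0, -18.5],
  [40, 80, 30.5, 0, -18.5],
  [40, 80, 30.5, 15, -18.5],
  [40, 80, 30.5, 15, -18.5],
])

```text
time: 15.95
position: [0.5277, 0.2046, 0.2136]
tool_rot: [-0.615, -3.078, 0.004]
ft_force: [-0.7, -1.4, -0.3]
grip_width: 0.46
grip_force: 0.0
```

Run:
```python
from h import *
plan([(528,205.5,176.5,157.5)])
```

```text
at [527.7 204.6 213.6 157.4] tilt [-0.003 -0.002 -1.   ] w 0.4599111417216407
[0.1, 0.9, 37.1, -0.1]
```

Emit:
arm_command([
  [40, 0, 0, 20, 0],
  [40, 0, 0, 37, 0],
  [40, 0, 0, 37, 0],
  [0, 0, 0, 37, 0],
  [0, 0, 0, 37, 0],
])

```text
time: 16.37
position: [0.5295, 0.2052, 0.1797]
tool_rot: [0.616, 3.08, 0.0]
ft_force: [-0.0, -0.0, -0.1]
grip_width: 0.381
grip_force: 0.0
```

Emit:
arm_command([
  [0, 0, 0, 0, 0],
  [0, 0, 0, 0, 0],
  [0, 0, 0, 0, 0],
  [0, 0, 0, 0, 0],
])

```text
time: 16.7
position: [0.5287, 0.2051, 0.1795]
tool_rot: [0.613, 3.081, -0.003]
ft_force: [-0.7, 2.7, 5.6]
grip_width: 0.097
grip_force: 40.0
```

Emit:
arm_command([
  [0, 0, 0, 0, 6],
  [0, 0, 0, 0, 12],
  [0, 0, 0, 0, 18],
  [0, 0, 0, 0, 24],
  [0, 0, 0, 0, 28],
])

```text
time: 17.12
position: [0.5282, 0.2046, 0.1796]
tool_rot: [1.347, 2.838, -0.005]
ft_force: [-3.3, -2.6, 4.7]
grip_width: 0.098
grip_force: 40.0
```

Emit:
arm_command([
  [0, 0, 0, 0, 3],
  [0, 0, 0, 0, 6],
  [0, 0, 0, 0, 8],
  [0, 0, 0, 0, 8],
])

```text
time: 17.45
position: [0.528, 0.2044, 0.1795]
tool_rot: [1.537, 2.739, -0.005]
ft_force: [-3.8, -3.9, 5.6]
grip_width: 0.1
grip_force: 40.0
```

Run:
```python
from h import *
plan([]);s=get_state();print(np.round(s["torque"],2),np.round(s["ft_force"],1),s["grip_force"])
```

```text
at [528.  204.4 179.5 121.4] tilt [-0.001 -0.003 -1.   ] w 0.09951343980705675
[-0.82  0.61  0.13] [-3.8 -3.9  5.6] 40.01344978809357
```

Not at the stop yet (torque 0.13), so go on.

Emit:
arm_command([
  [0, 0, 0, 0, 3],
  [0, 0, 0, 0, 5],
  [0, 0, 0, 0, 7],
  [0, 0, 0, 0, 7],
])

```text
time: 17.78
position: [0.528, 0.2044, 0.1796]
tool_rot: [1.698, 2.642, -0.006]
ft_force: [-3.8, -4.1, 5.7]
grip_width: 0.108
grip_force: 43.9
```

Run:
```python
from h import *
plan([]);s=get_state();print(np.round(s["torque"],2),np.round(s["ft_force"],1),s["grip_force"],s["grip_width"])
```

```text
at [528.  204.4 179.6 114.5] tilt [-0.001 -0.004 -1.   ] w 0.10802498600696511
[-0.88  0.58  1.  ] [-3.8 -4.1  5.7] 43.85786885395646 0.10802498600696511
```

Emit:
arm_command([
  [40, 0, 0, 0, 0],
  [40, 0, 0, 0, 0],
  [40, 0, 0, 0, 0],
  [40, 0, 0, -30, 0],
  [40, 0, 0, -54, 0],
])

```text
time: 18.2
position: [0.5279, 0.206, 0.2328]
tool_rot: [-1.698, -2.641, 0.002]
ft_force: [0.1, -0.5, 0.8]
grip_width: 0.393
grip_force: 0.0
```

Run:
```python
from h import *
plan([(585,200,231,148),(644.5,174,231,181)])
```

```text
at [527.9 206.  232.8 114.5] tilt [-0.002  0.    -1.   ] w 0.3929846604261488
[-29.2, 49.5, 1.8, -33.5]
[-64.2, 9.5, -0.0, -33.0]
```

Emit:
arm_command([
  [40, -29, 49.5, 0, -33.5],
  [40, -29, 49.5, 0, -33.5],
  [40, -29, 49.5, 0, -33.5],
  [40, -29, 49.5, 0, -33.5],
  [40, -29, 49.5, 0, -33.5],
])

```text
time: 18.62
position: [0.586, 0.2004, 0.2326]
tool_rot: [-0.857, -3.022, -0.001]
ft_force: [0.4, 0.2, 0.2]
grip_width: 0.463
grip_force: 0.0
```

Emit:
arm_command([
  [40, -64, 9.5, 0, -33],
  [40, -64, 9.5, 0, -33],
  [40, -64, 9.5, 0, -33],
  [40, -64, 9.5, 15, -33],
  [40, -64, 9.5, 15, -33],
])

```text
time: 19.03
position: [0.6446, 0.1738, 0.2152]
tool_rot: [0.036, -3.138, -0.001]
ft_force: [-1.7, 0.6, -0.4]
grip_width: 0.457
grip_force: 0.0
```

Run:
```python
from h import *
plan([(644.5,174,176.5,181)])
```

```text
at [ 644.6  173.8  215.2 -178.7] tilt [-0.004  0.    -1.   ] w 0.457034657242831
[0.0, 0.3, 38.7, 0.3]
```

Emit:
arm_command([
  [40, 0.5, 0, 20, 0],
  [40, 0.5, 0, 39, 0],
  [40, 0.5, 0, 39, 0],
  [0, 0.5, 0, 39, 0],
  [0, 0.5, 0, 39, 0],
])

```text
time: 19.45
position: [0.6449, 0.1746, 0.1799]
tool_rot: [-0.028, 3.14, 0.001]
ft_force: [-0.0, -0.9, -0.3]
grip_width: 0.377
grip_force: 0.0
```

Emit:
arm_command([
  [0, 0, 0, 0, 0],
  [0, 0, 0, 0, 0],
  [0, 0, 0, 0, 0],
  [0, 0, 0, 0, 0],
])

```text
time: 19.78
position: [0.6449, 0.1737, 0.1797]
tool_rot: [-0.027, 3.14, -0.001]
ft_force: [-1.6, 1.3, 3.0]
grip_width: 0.101
grip_force: 40.0
```

Emit:
arm_command([
  [0, 0, 0, 0, 6],
  [0, 0, 0, 0, 12],
  [0, 0, 0, 0, 18],
  [0, 0, 0, 0, 24],
  [0, 0, 0, 0, 28],
])

```text
time: 20.2
position: [0.6448, 0.1736, 0.1797]
tool_rot: [0.74, 3.052, -0.001]
ft_force: [-1.1, -2.3, 1.5]
grip_width: 0.101
grip_force: 40.0
```

Emit:
arm_command([
  [0, 0, 0, 0, 3],
  [0, 0, 0, 0, 6],
  [0, 0, 0, 0, 8],
  [0, 0, 0, 0, 8],
])

```text
time: 20.53
position: [0.6448, 0.1736, 0.1797]
tool_rot: [0.946, 2.995, -0.001]
ft_force: [-1.1, -0.8, 2.3]
grip_width: 0.1
grip_force: 40.0
```

Run:
```python
from h import *
plan([]);s=get_state();print(np.round(s["torque"],2),np.round(s["ft_force"],1),s["grip_force"],s["grip_width"])
```

```text
at [644.8 173.6 179.7 144.9] tilt [ 0.001 -0.001 -1.   ] w 0.1002027174777391
[-0.37  0.06  0.02] [-1.1 -0.8  2.3] 40.002297163009644 0.1002027174777391
```

Emit:
arm_command([
  [0, 0, 0, 0, 3],
  [0, 0, 0, 0, 5],
  [0, 0, 0, 0, 7],
  [0, 0, 0, 0, 7],
])

```text
time: 20.87
position: [0.6448, 0.1736, 0.1797]
tool_rot: [1.122, 2.933, -0.002]
ft_force: [-0.6, -3.2, 4.5]
grip_width: 0.107
grip_force: 43.2
```

Run:
```python
from h import *
plan([]);s=get_state();print(np.round(s["torque"],2),np.round(s["ft_force"],1),s["grip_force"],s["grip_width"])
```

```text
at [644.8 173.6 179.7 138.1] tilt [ 0.001 -0.002 -1.   ] w 0.10660165988510623
[-0.59  0.01  0.89] [-0.6 -3.2  4.5] 43.22635296732187 0.10660165988510623
```

Nut 1 is at its stop. Now nut 3, heading 167.5.

Emit:
arm_command([
  [40, 0, 0, 0, 0],
  [40, 0, 0, 0, 0],
  [40, 0, 0, 0, 0],
  [40, 0, 0, -30, 0],
  [40, 0, 0, -54, 0],
])

```text
time: 21.28
position: [0.6435, 0.1743, 0.232]
tool_rot: [-1.124, -2.93, 0.002]
ft_force: [1.3, 0.2, 0.6]
grip_width: 0.395
grip_force: 0.0
```

Run:
```python
from h import *
plan([(568,130,231,153),(493.5,88,231,167.5)])
```

```text
at [643.5 174.3 232.  138. ] tilt [-0.004  0.    -1.   ] w 0.3950436137668875
[26.5, -83.4, 1.0, -15.0]
[47.3, -71.2, -0.0, -14.5]
```

Emit:
arm_command([
  [40, 26.5, -83.5, 0, -15],
  [40, 26.5, -83.5, 0, -15],
  [40, 26.5, -83.5, 0, -15],
  [40, 26.5, -83.5, 0, -15],
])

```text
time: 21.62
position: [0.5671, 0.1282, 0.2324]
tool_rot: [-0.736, -3.053, 0.004]
ft_force: [0.1, -0.2, -0.5]
grip_width: 0.46
grip_force: 0.0
```

Emit:
arm_command([
  [40, 47.5, -71, 0, -14.5],
  [40, 47.5, -71, 0, -14.5],
  [40, 47.5, -71, 0, -14.5],
  [40, 47.5, -71, 15, -14.5],
  [40, 47.5, -71, 15, -14.5],
])

```text
time: 22.03
position: [0.494, 0.0882, 0.2166]
tool_rot: [-0.344, -3.121, -0.0]
ft_force: [-0.4, -0.3, -0.6]
grip_width: 0.457
grip_force: 0.0
```

Run:
```python
from h import *
plan([(493.5,88,176,167.5)])
```

```text
at [494.   88.2 216.6 167.4] tilt [-0.001  0.    -1.   ] w 0.45726113621186887
[0.5, -0.3, 40.6, -0.1]
```

Emit:
arm_command([
  [40, 0.5, 0, 20, 0],
  [40, 0.5, 0, 40, 0],
  [40, 0.5, 0, 40, 0],
  [0, 0.5, 0, 40, 0],
  [0, 0.5, 0, 40, 0],
])

```text
time: 22.45
position: [0.4949, 0.0891, 0.179]
tool_rot: [0.341, 3.122, 0.002]
ft_force: [0.0, 0.0, 0.5]
grip_width: 0.378
grip_force: 0.0
```

Emit:
arm_command([
  [0, 0, 0, 0, 0],
  [0, 0, 0, 0, 0],
  [0, 0, 0, 0, 0],
  [0, 0, 0, 0, 0],
])

```text
time: 22.78
position: [0.4943, 0.0886, 0.1785]
tool_rot: [0.342, 3.122, 0.001]
ft_force: [0.5, -0.4, 0.5]
grip_width: 0.1
grip_force: 40.0
```

Emit:
arm_command([
  [0, 0, 0, 0, 6],
  [0, 0, 0, 0, 12],
  [0, 0, 0, 0, 18],
  [0, 0, 0, 0, 24],
  [0, 0, 0, 0, 28],
])

```text
time: 23.2
position: [0.4945, 0.0889, 0.1786]
tool_rot: [1.093, 2.944, 0.002]
ft_force: [1.5, 1.7, -0.4]
grip_width: 0.103
grip_force: 40.0
```

Emit:
arm_command([
  [0, 0, 0, 0, 3],
  [0, 0, 0, 0, 6],
  [0, 0, 0, 0, 8],
  [0, 0, 0, 0, 8],
])

```text
time: 23.53
position: [0.4945, 0.0889, 0.1786]
tool_rot: [1.286, 2.864, 0.001]
ft_force: [1.0, 1.4, 1.0]
grip_width: 0.112
grip_force: 44.0
```

Run:
```python
from h import *
plan([]);s=get_state();print(np.round(s["torque"],2),np.round(s["ft_force"],1),s["grip_force"],s["grip_width"])
```

```text
at [494.5  88.9 178.6 131.6] tilt [ 0.002 -0.    -1.   ] w 0.11211154321729892
[ 0.25 -0.39  0.92] [1.  1.4 1. ] 44.048925871029496 0.11211154321729892
```

Nut 3 is at its stop too, so all four are tight. The nut positions give centre ≈ (570,131), yaw ≈ -15.5° and valve stem ≈ (519,-52). I'll push the lever from the pot side with closed fingers.

Emit:
arm_command([
  [40, 0, 0, 0, 0],
  [40, 0, 0, 0, 0],
  [40, 0, 0, 0, 0],
  [40, 0, 0, -30, 0],
  [40, 0, 0, -54, 0],
])

```text
time: 23.95
position: [0.4929, 0.0876, 0.2317]
tool_rot: [-1.29, -2.861, 0.002]
ft_force: [0.8, -0.2, -0.2]
grip_width: 0.403
grip_force: 0.0
```

Run:
```python
from h import *
plan([(480,45,231,104),(465,2,231,76.6)])
```

```text
at [492.9  87.6 231.7 131.5] tilt [-0.003 -0.    -1.   ] w 0.40309310107328516
[-23.4, -37.8, 0.7, 27.5]
[-38.1, -25.0, -0.0, 27.4]
```

Emit:
arm_command([
  [0, -23.5, -38, 0, 27.5],
  [0, -23.5, -38, 0, 27.5],
  [0, -23.5, -38, 0, 27.5],
  [0, -23.5, -38, 0, 27.5],
])

```text
time: 24.28
position: [0.4808, 0.044, 0.2319]
tool_rot: [1.945, 2.467, -0.001]
ft_force: [-0.1, 0.9, -0.5]
grip_width: 0.238
grip_force: 0.0
```

Emit:
arm_command([
  [0, -38, -25, 0, 27.5],
  [0, -38, -25, 0, 27.5],
  [0, -38, -25, 0, 27.5],
  [0, -38, -25, 0, 27.5],
  [0, -38, -25, 0, 27.5],
])

```text
time: 24.7
position: [0.4657, 0.0018, 0.2318]
tool_rot: [-2.471, -1.94, 0.001]
ft_force: [0.3, -0.0, -0.6]
grip_width: 0.008
grip_force: 0.0
```

Run:
```python
from h import *
plan([(465,2,177,76.6)])
im,d=get_image("side");x,y=proj("side",[.53,.05,.16])[0].astype(int)
cv2.imwrite("pics/s3.png",cv2.resize(im[y-60:y+60,x-80:x+80],None,fx=5,fy=5,interpolation=cv2.INTER_CUBIC)[:,:,::-1])
```

```text
at [465.7   1.8 231.8  76.3] tilt [-0. -0. -1.] w 0.007548168515392325
[0.0, -0.7, 54.8, -0.3]
```

View pics/s3.png

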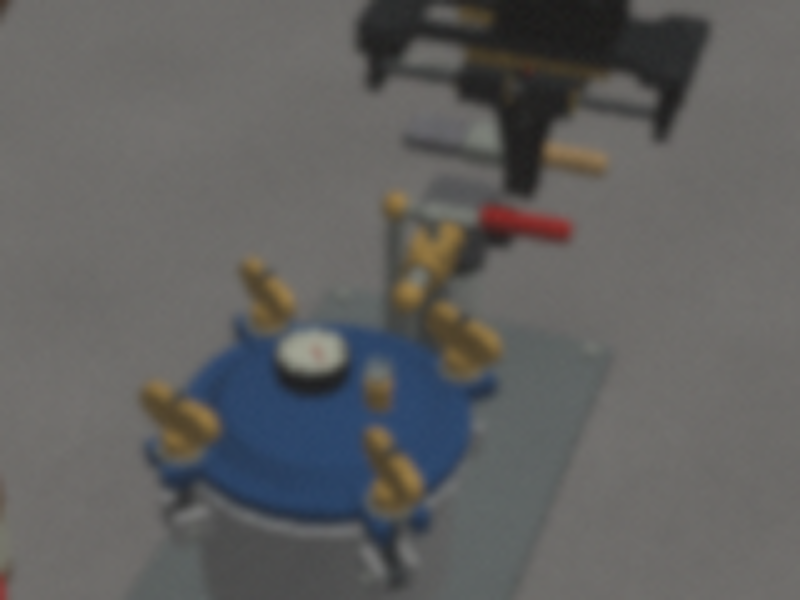

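The picture shows all four nuts turned further, with the closed fingers above and on the pot side of the red lever (530,222). Next: descend and make contact.

Emit:
arm_command([
  [0, 0, 0, 30, 0],
  [0, 0, 0, 55, 0],
  [0, 0, 0, 55, 0],
])

```text
time: 25.0
position: [0.4626, 0.0023, 0.1726]
tool_rot: [-2.46, -1.945, 0.009]
ft_force: [-1.5, -0.1, -0.9]
grip_width: 0.006
grip_force: 0.0
```

Emit:
arm_command([
  [0, -8, 0, 0, 0],
  [0, -14, 0, 0, 0],
  [0, -20, 0, 0, 0],
  [0, -22, 0, 0, 0],
])

```text
time: 25.33
position: [0.4616, -0.0201, 0.1784]
tool_rot: [2.467, 1.942, 0.003]
ft_force: [0.5, 1.5, 1.6]
grip_width: 0.004
grip_force: 1.1
```

Run:
```python
from h import *
plan([]);s=get_state();print(np.round(s["torque"],2),np.round(s["ft_force"],1))
C=np.array([-17.5,65.])
for k in range(1,6):
    M=R.from_euler("z",-6*k,degrees=True).as_matrix()[:2,:2];print(np.round(C-M@C,1),-6*k)
```

```text
at [461.6 -20.1 178.4  76.4] tilt [ 0.003 -0.    -1.   ] w 0.004426631328192346
[ 0.45 -0.18 -0.04] [0.5 1.5 1.6]
[-6.9 -1.5] -6
[-13.9  -2.2] -12
[-20.9  -2.2] -18
[-28.   -1.5] -24
[-34.8  -0. ] -30
```

Emit:
arm_command([
  [0, -7, -1.5, 1.5, -6],
  [0, -14, -2.2, 1.5, -12],
  [0, -21, -2.2, 1.5, -18],
  [0, -28, -1.5, 1.5, -24],
  [0, -35, 0, 1.5, -30],
])

```text
time: 25.75
position: [0.4532, -0.0526, 0.1768]
tool_rot: [1.872, 2.522, 0.002]
ft_force: [0.0, 2.4, 2.4]
grip_width: 0.006
grip_force: 1.2
```

Emit:
arm_command([
  [0, -7, -1.5, 0, -6],
  [0, -14, -2.2, 0, -12],
  [0, -21, -2.2, 0, -18],
  [0, -28, -1.5, 0, -24],
  [0, -35, 0, 0, -30],
])

```text
time: 26.17
position: [0.4627, -0.0864, 0.1766]
tool_rot: [1.156, 2.921, 0.001]
ft_force: [-1.4, 2.9, 1.7]
grip_width: 0.003
grip_force: 1.4
```

Emit:
arm_command([
  [0, -7, -1.5, 0, -6],
  [0, -14, -2.2, 0, -12],
  [0, -21, -2.2, 0, -18],
  [0, -24, -1.8, 0, -20],
])

```text
time: 26.5
position: [0.4791, -0.1048, 0.1764]
tool_rot: [0.633, 3.077, 0.0]
ft_force: [-2.0, 2.1, 1.5]
grip_width: 0.007
grip_force: 1.2
```

Run:
```python
from h import *
plan([]);s=get_state();print(np.round(s["torque"],2),np.round(s["ft_force"],1))
```

```text
at [ 479.1 -104.8  176.4  156.7] tilt [ 0.  0. -1.] w 0.007041572003059154
[0.27 0.28 0.05] [-2.   2.1  1.5]
```

Emit:
arm_command([
  [0, -4, -0.8, 0, -4],
  [0, -8, -1.5, 0, -7],
  [0, -10, -1.5, 0, -8],
  [0, -12, -1.5, 0, -8],
])

```text
time: 26.83
position: [0.4853, -0.1093, 0.176]
tool_rot: [-0.421, -3.103, -0.002]
ft_force: [-17.0, 6.3, 11.8]
grip_width: 0.008
grip_force: 8.8
```

Run:
```python
from h import *
plan([]);s=get_state();print(np.round(s["torque"],2),np.round(s["ft_force"],1))
```

```text
at [ 485.3 -109.3  176.   164.6] tilt [-0.01   0.002 -1.   ] w 0.008170235876994544
[1.4  3.52 0.04] [-17.    6.3  11.8]
```

The lever is hard against its stop. Back off and check.

Emit:
arm_command([
  [0, 20, 0, 0, 0],
  [0, 35, 0, 0, 0],
  [0, 35, 0, -40, 0],
  [0, 35, 0, -70, 0],
  [0, 35, 0, -70, 0],
])

```text
time: 27.25
position: [0.4586, -0.102, 0.2522]
tool_rot: [0.422, 3.102, -0.005]
ft_force: [1.7, 0.1, 1.1]
grip_width: 0.007
grip_force: 0.0
```

Emit:
arm_command([
  [0, 0, 80, 0, 0],
  [0, 0, 80, 0, 0],
  [0, 0, 80, 0, 0],
])

```text
time: 27.5
position: [0.4788, -0.0159, 0.2472]
tool_rot: [0.408, 3.111, 0.006]
ft_force: [-0.5, 0.2, 0.7]
grip_width: 0.005
grip_force: 0.0
```

Run:
```python
from h import *
plan([])
im,d=get_image("side");x,y=proj("side",[.53,.05,.16])[0].astype(int)
cv2.imwrite("pics/s4.png",cv2.resize(im[y-60:y+60,x-80:x+80],None,fx=5,fy=5,interpolation=cv2.INTER_CUBIC)[:,:,::-1])
im,d=get_image("top");cv2.imwrite("pics/t4.png",cv2.resize(im[90:250,80:310],None,fx=3,fy=3,interpolation=cv2.INTER_CUBIC)[:,:,::-1])
print(get_state()["time"],get_state()["ft_force"])
```

```text
at [478.8 -15.9 247.2 165.1] tilt [ 0.004  0.003 -1.   ] w 0.004791283884628834
27.6 [ 0.48223468 -0.4970675   0.2523767 ]
```

View pics/s4.png

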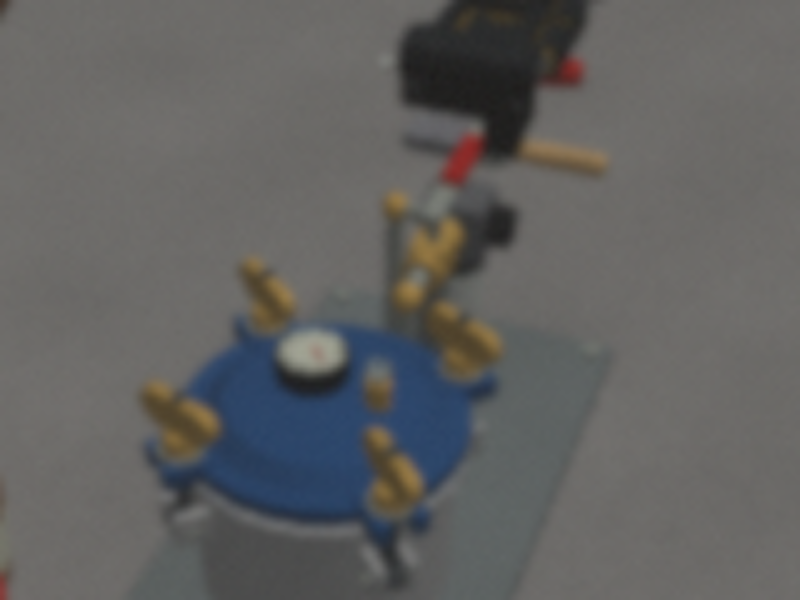

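View pics/t4.png

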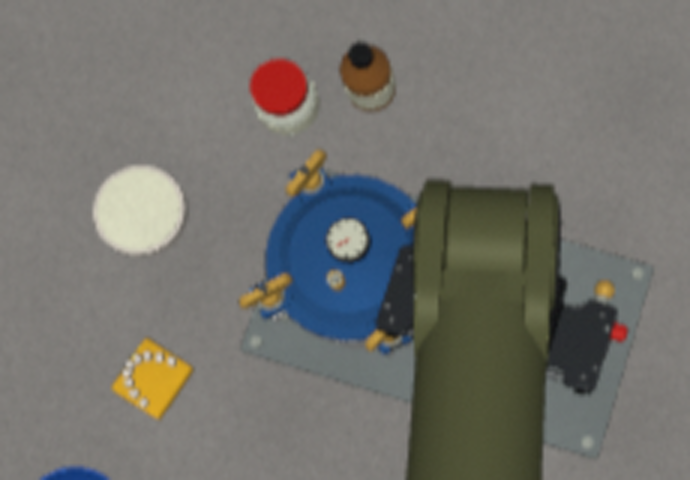

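The red lever now lies along the pipe pointing away from the pot, at (465,158) in the side crop. The nuts are turned through and the visible bystanders are unmoved. Handing in.

```bash
python3 -c "
from bench import *
print(close_job())"
```

```text
the job is handed in; nothing more can be done
None
```

I've handed the job in: all four wing nuts were tightened crosswise in two passes until the torque showed each hard against its stop, then the air lever was swung fully open to its stop, at about 28 s of the 72 s allowed. The bystanders in view hadn't moved, though the arm hid the grease tin in the last pictures and no verdict came back.

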